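# Move the hanging vial caddy to the cleared rail

### The arm

A 7-joint arm with a two-finger parallel gripper is mounted at the origin on a cart in front of the work surface, level with it; the furniture and walls round the work are solid. World frame = base frame: x ahead of the robot, y to its left, z up, the work surface at z = 0. Lengths are in mm, angles in rad, forces in N, time in s.
With the tool pointing down it reaches from about 350 to 900 mm from the base axis. Payload 8.1 kg.
Tool frame: the origin (TCP) lies on the centre line of the jaws, within the pads' length; the fingertips stand 17 mm ahead of it and the grasp point (between the pads) lies 2 mm behind it; y points along the fingers, x is the direction in which the jaws open and shut, and the axes are right-handed (so a half turn about y gives the same grasp; the last joint's range is limited). The gripper opens to 85 mm and grips with 20 to 120 N. Pads are 22 mm wide; open, the fingers measure 114 mm over their backs; the gripper's body (76 mm by 85 mm) begins 54 mm behind the grasp point. The pads swing forward as they close: fully open they stand 13 mm farther back than shut.
Start: joints at [-1.227, 0.434, 0.025, 1.573, -0.012, 1.134, -0.075], TCP at [270.078, 563.647, 248.323] pointing down, gripper open.
Joint ranges: [-2.62, 2.62], [-0.44, 2.09], [-1.27, 1.32], [0.08, 2.57], [-1.32, 4.46], [0.12, 2], [-2.74, 2.74]. Speed limits (rad/s): [2.22, 2.22, 3.01, 3.01, 3.14, 3.14, 3.14].

### API

Orientations are given as a rotation vector (axis times angle).
In Python, from rig import * gives the robot as it stands. The module is installed in compiled form; this text tells all that it offers. Calls block until the motion is done:
- move_pose(position, orientation): joint-space move of the TCP to a pose.
- movel(position, feed=150, rotation=None, stop_force=None): straight line of the TCP; rotation=None keeps the orientation; feed is the mean speed in mm/s. With stop_force (N) it stops when the force on the tool has changed by that much, and returns True; else False.
- move_j(angles): joint-space move.
- grip(opening, grasp_force=None): opening from 0.0 (shut) to 1.0 (fully open); grasp_force is the grip in N (None keeps the last); returns when the fingers have stopped.
- pause(seconds).
- solve_ik(position, orientation): joint angles nearest the present ones, or None.
- get_state(): the state.
- camera(name): name is "scene" or "top"; returns a dict with "img" (420x560x3 uint8, red, green, blue), "depth" (420x560 float32, mm along the optical axis (not along the pixel's ray), 0 where there is no reading), "K" (3x3 intrinsics, pixels), "R" (3x3) and "t" (3): a world point X has camera coordinates R X + t. Camera axes: x right, y down, z forward; pixel columns grow to the right and rows downward; lengths in mm; the calibration is good to about 2 mm. A picture is of the moment at which its call begins.
A pose or a line that the arm cannot do raises Unreachable and nothing moves.
- sign_off(): hands the job in, once; it reports no verdict.
Trained networks look in a picture, given as the dict that the camera call returned (one of the last four; its "shot" number tells which), for a name from the list of things; names that differ only in an ending like _2 or _b are one class to them, and where a whole thing is asked for, a point or a joint stands for the part that bears it (a point fixed in the world has none). Each returns a list of dicts, best first, with "score" (0 to 1); they miss things now and then, are a little off and sometimes report something else, mostly with a low value. They report only what shows in the picture. A call takes as long as a camera call.
- spot_in(picture, target): "xyz" ([x, y, z] in mm, in world coordinates, good to about 4 mm: the middle of the surface that is visible of it).
- silhouettes(picture, target): "pixels" (420x560 bool, what is visible of it).
- place_of(picture, target): "xyz" ([x, y, z] in mm, in world coordinates, good to about 4 mm: a listed point, or the origin of a listed thing).
The state is a dict: "t": time; "joint_positions": joint angles; "qd": joint speeds; "joint_efforts": joint torques, N m; "eef_pos": TCP position; "tool_rot": TCP orientation; "force": force on the tool from outside, world axes, zero at the start; "moment": the same for the moment, N m; "width": opening from 0.0 (shut) to 1.0 (fully open).
Only numpy, scipy, OpenCV 4.12 (cv2) and the standard library are available. Lean on these libraries where they do the work, as an engineer would, in place of code of your own. Each camera call takes 0.05 s, during which the arm holds its last target.

### The job

The vials in the blue hanging caddy have been checked: take the caddy off the orange-marked rail over one of its end stops, thread it over an end stop of the green-marked rail and let it down gently, still in your grip, until it hangs on that rail between its end stops, then let go and back away. Keep the caddy upright on the way so that no vial falls out, do not force it against the rails, and leave the amber bottle and the cotton tub where they stand.

Things in the scene. Friction and masses are not known exactly. Their poses are not given: they have to be found in the camera images.
- rack: White rack fixed to the desk, 360 mm wide (y), 385 mm high. Origin on the desk below the rails' line; x points to its back, away from the robot, z up. Posts 66 mm behind the rails' line at y = -100 and +100 mm each carry a rail. Foot plate 10 mm thick, x -40 to 90 mm. Nothing at the sides or in front.
- shelf_edge (a point): Middle of the lower front edge of the rack's shelf, a 10 mm board over the rails along the whole width: 45 mm in front of the rails' line, 355 mm above the desk. It keeps a gripper that points straight down off rails and caddy: tilt it, wrist towards the robot, 25 to 35 degrees.
- rail_a: Orange-marked rail with the caddy, on the left or right post: fixed steel rod, 10 mm thick, along y; origin at its middle, on its axis. Both ends, at y = -65 and +65 mm, turn up as 10 mm thick end stops whose tops are 19 mm above the rod's axis. A 10 mm arm runs from the middle back (+x) to the post, so an eye leaves its half only over that half's end stop.
- rail_b: Green-marked rail on the other post, same shape as the orange one, clamped at another height. This origin is 235 mm above the desk; the rod's middle is at its x and y, but the rod's axis lies anywhere from 15 mm below to 20 mm above it. That height is not reported: see it or feel for it, as by raising the held caddy's top against the rod from below (it bears 40 N). Axes as the rack's.
- caddy: Blue rigid vial caddy, about 0.22 kg, 180 mm high; origin under its middle, x as the rack's, y along the rail. Tray 80 (x) by 60 (y) by 32 mm with four glass vials fixed in it, tops 52 mm up. Above it an upright web 8 mm thick (y), 76 mm wide (x) up to 106 mm, then 36 mm to the top; grip tab at the front. Hangs on the half of rail_a at +y.
- caddy_grip (a point): Where to grasp the caddy, across its 8 mm web (along y): middle of the black pads on the tab at the front of the web (tab to x = -55 mm, from 60 to 106 mm up), at (-40, 0, 84) mm in the caddy's frame.
- caddy_eye (a point): Middle of the caddy's closed eye, a hole through the web (along y) 22 mm wide and 40 mm high, at (0, 0, 132) mm in the caddy's frame. Hanging, it is 15 mm below the rod's axis. It passes an end stop only when 1 mm below to 15 mm above that axis, that is with the caddy lifted 14 to 30 mm, best 22. It is free 15 mm or more beyond the stop.
- bottle_mid (a point): Amber bottle standing on the desk, 46 mm wide, 108 mm high; the point is 54 mm up. Leave it there.
- tub_mid (a point): White tub of cotton wool standing on the desk, about 80 mm wide, 160 mm high; the point is 50 mm up. Leave it there.

How it is judged:
By the outcome, as a careful person would: the job done as asked, in the order asked, and still so for the second after the job is handed in, with the robot touching nothing.
It also fails if it takes over 59 s, if anything falls off the work surface, if the arm or the gripper's body presses on something with over 40 N, if the wrist force passes 120 N, or if a joint passes its speed limit or range.

## Working session

There is one attempt and no reset: what is moved stays moved. The work goes in short steps, each a Python script; the robot and the scene stay as the last script left them, time stands still between calls to the robot, and variables do not carry over. Pictures are saved under pics/ and viewed, and the job is handed in when it is done.

```bash
mkdir -p pics; cat > h.py <<'E'
from rig import *
import numpy as np, cv2
from scipy.spatial.transform import Rotation as Rn
def save(p,n): cv2.imwrite(f'pics/{n}.png',cv2.cvtColor(p["img"],cv2.COLOR_RGB2BGR))
def proj(p,X):
    c=p["R"]@np.array(X,float)+p["t"]; u=p["K"]@c; return (u[:2]/u[2]).round(1)
def unproj(p,u,v,d=None):
    d=p["depth"][v,u] if d is None else d
    c=np.linalg.inv(p["K"])@np.array([u,v,1.])*d
    return p["R"].T@(c-p["t"])
E
python3 - <<'E'
from h import *
np.set_printoptions(precision=1,suppress=True)
s=get_state(); print(s["t"],s["tool_rot"],s["eef_pos"],s["force"],s["width"])
for n in("scene","top"):
    p=camera(n); save(p,n+"0"); print(n,p["K"],p["R"],p["t"],-p["R"].T@p["t"])
    for k in "rack shelf_edge rail_a rail_b caddy caddy_grip caddy_eye bottle_mid tub_mid".split():
        for r in place_of(p,k)[:2]: print(k,r["xyz"],round(r["score"],2),proj(p,r["xyz"]))
E
```

```text
0.0 [-1.4 -0.9  0.9] [269.9 563.2 247.5] [-0.6  0.3  0.4] 0.99698264190133
scene [[434.8   0.  278. ]
 [  0.  434.8 201.6]
 [  0.    0.    1. ]] [[ 0.6 -0.8  0. ]
 [-0.4 -0.3 -0.9]
 [ 0.7  0.5 -0.4]] [-374.9  394.1 1032.5] [-390.2 -738.4  815.1]
rack [602.6, -81.9, -2.1] 0.85 [291.7 263.6]
shelf_edge [554.8, -73.3, 354.0] 0.59 [282.6 166.3]
rail_a [584.5, -178.1, 237.0] 0.9 [317.5 209.1]
rail_a [615.0, 19.4, 233.7] 0.87 [269.3 189.4]
rail_b [584.5, -178.1, 237.0] 0.9 [317.5 209.1]
rail_b [615.0, 19.4, 233.7] 0.87 [269.3 189.4]
caddy_grip [581.1, 47.2, 175.9] 0.76 [256.1 207. ]
caddy_eye [621.0, 49.0, 219.0] 0.86 [263.2 190.6]
bottle_mid [425.7, 295.0, 56.3] 0.95 [170.6 235.2]
tub_mid [447.1, -404.2, 46.9] 0.93 [361.1 318. ]
top [[509.1   0.  282.4]
 [  0.  509.1 212.3]
 [  0.    0.    1. ]] [[ 0.5 -0.9  0. ]
 [-0.7 -0.4 -0.6]
 [ 0.5  0.3 -0.8]] [-302.2  489.  1142.2] [-146.4 -406.6 1203.5]
rack [601.0, -79.2, 0.8] 0.59 [297.5 246.3]
shelf_edge [560.6, -73.4, 354.2] 0.66 [292.  170.6]
rail_a [586.3, -178.0, 234.2] 0.92 [334.4 212.1]
rail_a [613.9, 17.0, 237.4] 0.52 [268.6 175.9]
rail_b [586.3, -178.0, 234.2] 0.92 [334.4 212.1]
rail_b [613.9, 17.0, 237.4] 0.52 [268.6 175.9]
caddy [621.1, 46.1, 84.3] 0.87 [261.5 207.2]
caddy [555.8, -73.4, 356.5] 0.5 [291.  171.3]
caddy_grip [580.2, 58.4, 174.1] 0.64 [249.  195.1]
caddy_eye [620.5, 48.1, 220.3] 0.73 [259.3 174.5]
caddy_eye [600.9, -81.2, -0.7] 0.17 [298.1 246.9]
bottle_mid [425.9, 295.3, 53.3] 0.86 [149.4 230.5]
tub_mid [445.8, -407.2, 47.7] 0.8 [391.1 334.2]
```

```bash
python3 - <<'E'
import cv2
for n,(r,c) in {"scene0":(130,200),"top0":(120,190)}.items():
    i=cv2.imread(f"pics/{n}.png"); cv2.imwrite(f"pics/{n}z.png",cv2.resize(i[r:r+150,c:c+200],None,fx=4,fy=4,interpolation=cv2.INTER_CUBIC))
E
```

```text
(no output)
```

View pics/scene0.png

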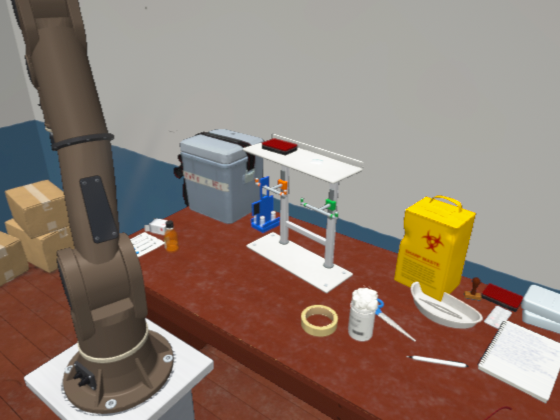

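View pics/scene0z.png

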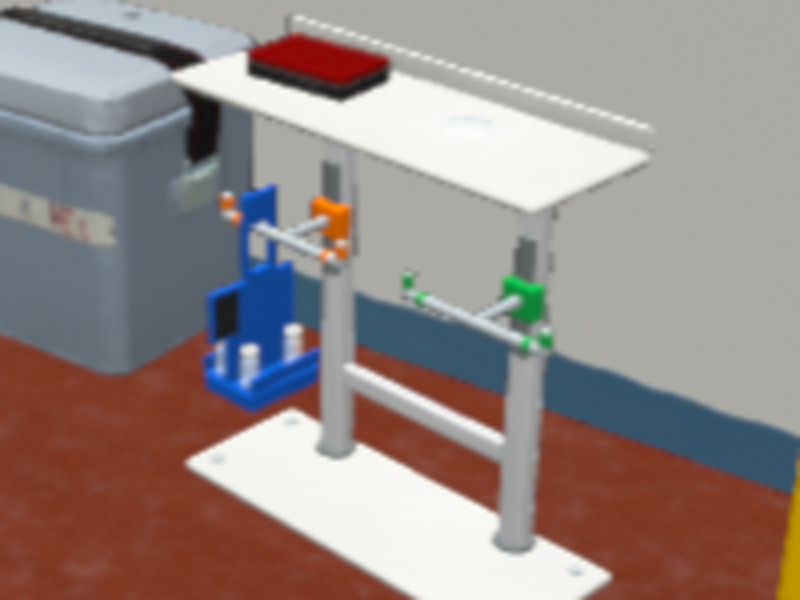

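View pics/top0z.png

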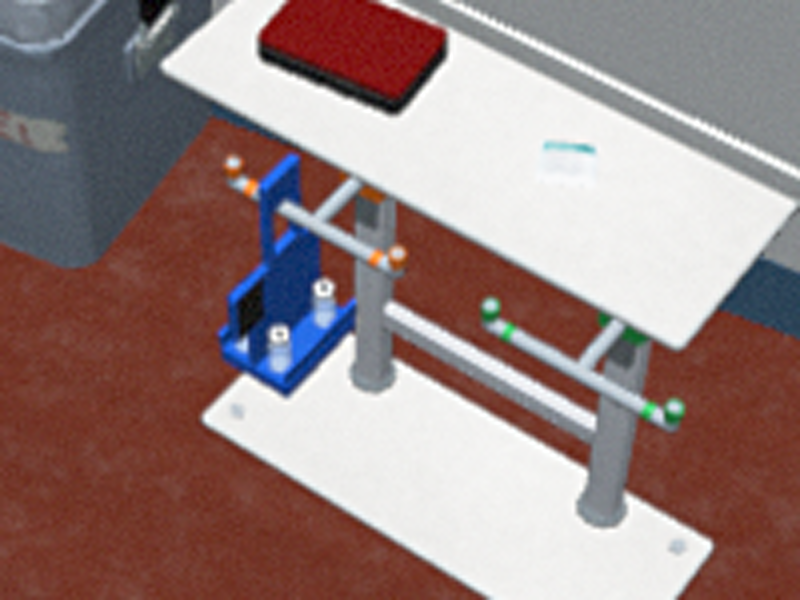

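The pictures show the caddy (blue) on the left orange rail, scene (262,215); the green rail at right, scene (317,205), is free. The tub is clear of both and the bottle stands at left. Next I'll measure the rails from both views.

```bash
python3 - <<'E'
from h import *
from scipy import ndimage
np.set_printoptions(precision=1,suppress=True)
P={}
for n in("scene","top"):
    p=camera(n);P[n]=p
    hsv=cv2.cvtColor(p["img"],cv2.COLOR_RGB2HSV)
    np.savez(f"{n}.npz",**{k:p[k] for k in("img","depth","K","R","t")})
    for name,lo,hi in(("green",45,85),("orange",5,20)):
        m=(hsv[...,0]>=lo)&(hsv[...,0]<=hi)&(hsv[...,1]>90)&(hsv[...,2]>70)
        m[:130]=0;m[235:]=0;m[:,:230]=0;m[:,360:]=0
        l,k=ndimage.label(m,np.ones((3,3)))
        for i in range(1,k+1):
            v,u=np.where(l==i)
            if len(u)<3: continue
            X=np.array([unproj(p,a,b) for a,b in zip(u,v) if p["depth"][b,a]>0])
            print(n,name,len(u),u.mean().round(1),v.mean().round(1),np.median(X,0) if len(X) else None, X.max(0),X.min(0))
    for t in("rail_a","rail_b","caddy"):
        for r in silhouettes(p,t)[:3]:
            v,u=np.where(r["pixels"]); X=np.array([unproj(p,a,b) for a,b in zip(u,v) if p["depth"][b,a]>0])
            print(n,t,round(r["score"],2),len(u),u.mean().round(1),v.mean().round(1),np.median(X,0),np.percentile(X,[3,97],axis=0).ravel())
E
```

```text
scene green 6 301.5 200.0 [ 589.2 -117.9  245.7] [ 596.  -116.9  250.1] [ 588.2 -121.1  243.4]
scene green 84 330.9 204.3 [ 632.3 -196.2  240. ] [ 644.7 -174.4  252.2] [ 626.9 -205.3  218.3]
scene green 5 304.4 203.8 [ 589.6 -130.2  238.2] [ 590.6 -127.6  240.9] [ 589.  -131.9  236.7]
scene green 10 335.9 214.8 [ 571.2 -246.3  245.8] [ 573.3 -242.2  250. ] [ 568.5 -248.6  241.5]
scene green 9 330.9 215.4 [ 573.7 -229.2  237.5] [ 581.5 -225.3  242.5] [ 569.2 -231.4  232. ]
scene orange 12 256.5 180.0 [625.   80.  245.8] [843.3 247.5 252.3] [617.7  77.6 123.2]
scene orange 97 283.1 185.7 [662.8  -2.5 241.6] [684.1  24.1 252.2] [598.8 -52.1 199.7]
scene orange 4 258.5 184.0 [610.3  59.5 243.1] [616.9  66.8 250.3] [604.6  52.9 236.3]
scene orange 12 277.2 214.2 [849.8 157.2  -1.1] [861.4 170.3   3. ] [836.6 147.4  -3.1]
scene orange 420 246.6 227.5 [692.9 199.8  -1. ] [788.  255.6   4.8] [623.8  61.1  -6.3]
scene orange 213 308.7 226.4 [843.1  -0.2  -1. ] [865.9 107.9   3.7] [812.7 -73.1  -6.1]
scene orange 46 293.0 232.2 [773.2  29.7  -0.7] [789.4  52.2   2.1] [753.5  -1.   -5.9]
scene 
[... 2263 characters left out ...]
81.9    5. ] [ 706.  -218.6   -7.1]
top rail_a 0.9 448 338.5 211.2 [ 589.3 -185.3  237.1] [ 569.  -244.2   -1.6  770.8 -113.8  251.9]
top rail_a 0.63 319 274.5 174.5 [620.3   9.1 238. ] [600.4 -49.1   2.7 804.7  83.8 253.4]
top rail_a 0.4 13472 311.4 189.5 [ 622.2 -100.6  363. ] [ 545.5 -252.6    4.6  702.5   79.1  384.8]
top rail_b 0.9 448 338.5 211.2 [ 589.3 -185.3  237.1] [ 569.  -244.2   -1.6  770.8 -113.8  251.9]
top rail_b 0.63 319 274.5 174.5 [620.3   9.1 238. ] [600.4 -49.1   2.7 804.7  83.8 253.4]
top rail_b 0.4 13472 311.4 189.5 [ 622.2 -100.6  363. ] [ 545.5 -252.6    4.6  702.5   79.1  384.8]
top caddy 0.65 996 260.7 194.5 [608.1  41.8 140.2] [568.5  13.4  95.9 649.3  70.6 264.6]
```

```bash
cat > fit.py <<'E'
from h import *
from scipy.optimize import least_squares
np.set_printoptions(precision=2,suppress=True)
def cloud(p,c,r=90):
    v,u=np.mgrid[120:250,225:365]; v=v.ravel();u=u.ravel(); d=p["depth"][v,u].astype(float)
    Xc=(np.linalg.inv(p["K"])@np.vstack([u,v,np.ones_like(u)]))*d
    X=(p["R"].T@(Xc-p["t"][:,None])).T
    return X[(d>0)&(np.linalg.norm(X-c,axis=1)<r)]
for nm,c in(("a",(614.5,18,237)),("b",(585.5,-178,236))):
    al=[]
    for n in("scene","top"):
        p=dict(np.load(n+".npz")); X=cloud(p,np.array(c)); al.append(X)
    al.append(np.vstack(al))
    for lab,X in zip(("scene","top","both"),al):
        q=np.array([c[0],c[2],0.146,0.0])
        for tol in(14,8,5,4):
            def dist(q,X):
                s=(X[:,1]-c[1]); dx=X[:,0]-q[0]-q[2]*s; dz=X[:,2]-q[1]
                return np.hypot(dx*np.cos(np.arctan(q[2])),dz)-5
            dd=dist(q,X); s=X[:,1]-c[1]
            ok=(abs(dd)<tol)&(abs(s)<58)&(abs(s)>9)
            if nm=="a": ok&=~((s>16)&(s<46))
            r=least_squares(lambda q:np.r_[dist(q,X[ok])],q,loss="soft_l1"); q=r.x
        print(nm,lab,ok.sum(),"x,z,slope",q[:3],"rms",np.std(dist(q,X[ok])), "ext y",np.percentile(X[:,1][(abs(dist(q,X))<6)],[1,99]))
E
python3 fit.py
```

```text
a scene 53 x,z,slope [616.01 235.28   0.15] rms 1.4667510335697564 ext y [-50.71  85.01]
a top 98 x,z,slope [614.97 236.09   0.16] rms 1.5632257784620538 ext y [-50.24  84.37]
a both 151 x,z,slope [615.31 235.85   0.15] rms 1.5734255265923458 ext y [-50.53  84.39]
b scene 99 x,z,slope [584.55 234.52   0.16] rms 1.5097584801817654 ext y [-248.08 -113.54]
b top 161 x,z,slope [584.05 235.01   0.16] rms 1.5256574831946113 ext y [-247.09 -113.95]
b both 259 x,z,slope [584.25 234.78   0.16] rms 1.5225252326840781 ext y [-247.94 -113.6 ]
```

```bash
cat > web.py <<'E'
from h import *
np.set_printoptions(precision=2,suppress=True)
th=np.arctan(.1555); RX=np.array([np.cos(th),-np.sin(th),0]);RY=np.array([np.sin(th),np.cos(th),0])
A=np.array([615.15,17,235.9]);B=np.array([583.9,-180.6,234.8])
RR=np.column_stack([RX,RY,[0,0,1]])
if __name__=="__main__":
  print((A-B)@RR)
  for n in("scene","top"):
    p=dict(np.load(n+".npz")); hsv=cv2.cvtColor(p["img"],cv2.COLOR_RGB2HSV)
    m=(hsv[...,0]>105)&(hsv[...,0]<128)&(hsv[...,1]>150)&(hsv[...,2]>60)
    v,u=np.where(m); k=(u>235)&(u<300)&(v>140)&(v<240); v,u=v[k],u[k]
    X=np.array([unproj(p,a,b) for a,b in zip(u,v) if p["depth"][b,a]>0]); L=(X-A)@RR
    w=L[(abs(L[:,1]-28)<9)&(L[:,2]>-85)&(L[:,2]<30)&(abs(L[:,0])<60)]
    for _ in range(3):
        c,*_r=np.linalg.lstsq(np.c_[w,np.ones(len(w))][:,[0,2,3]],w[:,1],rcond=None)
        r=w[:,1]-np.c_[w[:,0],w[:,2],np.ones(len(w))]@c; w=w[abs(r)<2.5]
    print(n,len(w),"y=c0*x+c1*z+c2",c,"rms",r.std(),"x,z range",np.percentile(w,[1,99],axis=0)[:,[0,2]].ravel())
    low=L[L[:,2]<-60]; print("tray/tab x",np.percentile(low[:,0],[1,99]),"y",np.percentile(low[:,1],[1,99]),"z min",np.percentile(L[:,2],[.5,99.5]))
    # tab dark pixels
    for q in [(-40,28,-63),(-55,28,-41),(-55,28,-87),(0,28,33),(0,28,-15)]: print(q,proj(p,A+RR@np.array(q)))
E
python3 web.py
python3 - <<'E'
import sys; sys.path.insert(0,'.')
from web import *
for n,(r,c) in {"scene":(160,235),"top":(140,225)}.items():
    p=dict(np.load(f"{n}.npz")); f=7
    i=cv2.cvtColor(p["img"],cv2.COLOR_RGB2BGR)[r:r+80,c:c+113]; i=cv2.resize(i,None,fx=f,fy=f,interpolation=cv2.INTER_CUBIC)
    def ln(o,a,b,col):
        q=[((proj(p,o+RR@np.array(x,float))-[c,r]+.5)*f).astype(int) for x in(a,b)]; cv2.line(i,tuple(map(int,q[0])),tuple(map(int,q[1])),col,1)
    for o in(A,B):
        ln(o,(0,-65,0),(0,65,0),(0,0,255)); 
        for s in(-65,65): ln(o,(0,s,0),(0,s,19),(255,0,255))
        ln(o,(0,0,0),(60,0,0),(0,255,255))
    for a,b in [((-55,28,-41),(-55,28,-87)),((-18,28,33),(18,28,33)),((-18,28,33),(-18,28,-41))]: ln(A,a,b,(255,255,0))
    cv2.imwrite(f"pics/ov_{n}.png",i)
E
```

```text
[  0.52 200.06   1.1 ]
scene 241 y=c0*x+c1*z+c2 [-0.   -0.   25.96] rms 1.3068913193787213 x,z range [-54.16 -83.74  35.23  27.73]
tray/tab x [-52.7  246.66] y [ -3.72 238.87] z min [-234.37   30.19]
(-40, 28, -63) [255.  207.7]
(-55, 28, -41) [251.4 203. ]
(-55, 28, -87) [251.7 215.7]
(0, 28, 33) [263.8 176.9]
(0, 28, -15) [263.9 190.5]
top 262 y=c0*x+c1*z+c2 [-0.02  0.01 26.07] rms 1.1524873656065548 x,z range [-55.61 -84.54  30.46  27.94]
tray/tab x [-54.67  88.59] y [ -1.77 147.96] z min [-235.16   33.97]
(-40, 28, -63) [251.5 196.5]
(-55, 28, -41) [247.6 194.6]
(-55, 28, -87) [248.4 205.7]
(0, 28, 33) [259.8 162.2]
(0, 28, -15) [260.3 175.1]
```

View pics/ov_scene.png

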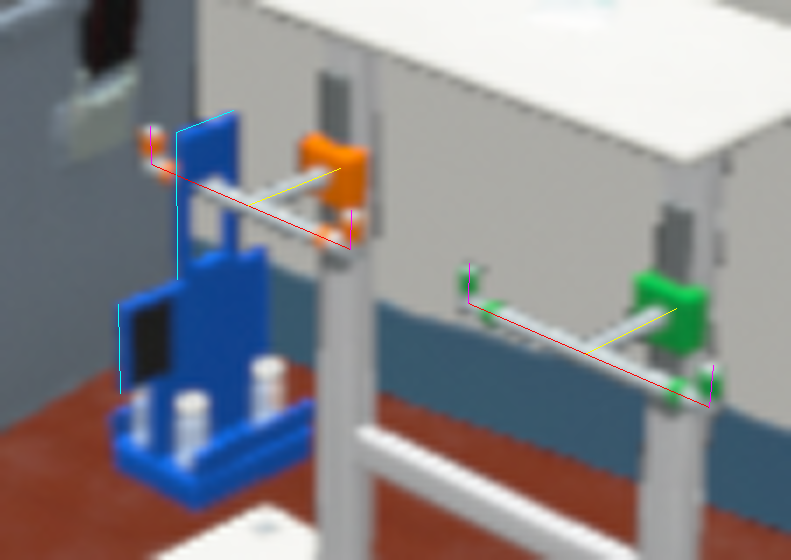

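View pics/ov_top.png

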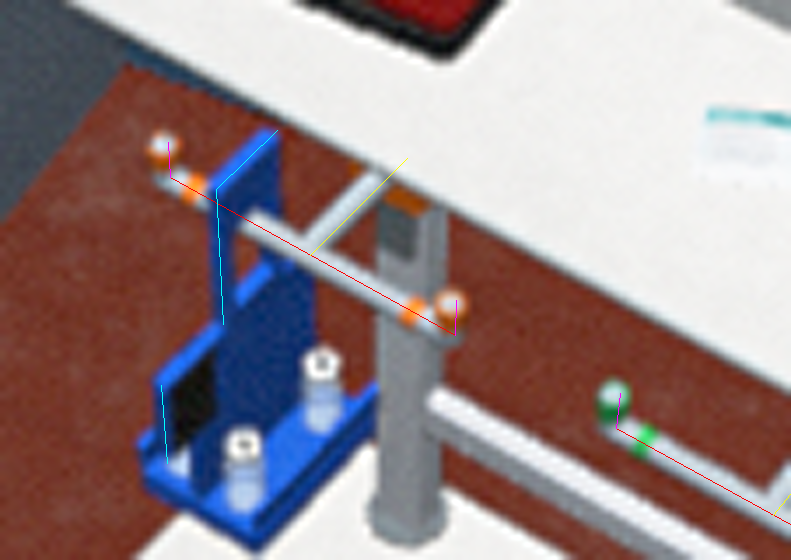

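Overlay: rails, stops and the tab edge match within about 1 px, and both rails share the same small offset. So rail_b is about 1 mm lower than rail_a, and the web is centred at y ≈ +30 on rail_a. Next, plan and check IK.

```bash
cat > plan.py <<'E'
from web import *
T=np.radians(32)
a=RR@np.array([np.sin(T),0,-np.cos(T)])
def ori(sg):
    x=sg*RY; return Rn.from_matrix(np.column_stack([x,a,np.cross(x,a)])).as_rotvec()
def tcp(x,s,dz,back=0): # caddy displaced to rack x, y=s (rel A centre), lift dz
    return A+RR@np.array([x-40,s,dz-63.])+(2-back)*a
E
python3 - <<'E'
from plan import *
s=get_state(); print(s["joint_positions"], Rn.from_rotvec(s["tool_rot"]).as_matrix())
for sg in(1,-1):
    for nm,q in dict(pre=(0,30,0,200),g=(0,30,0),out=(0,97,22),fr=(-60,97,22),mid=(-60,-100,21),ins=(0,-100,21),b=(0,-170,0),ret=(0,-170,0,200)).items():
        j=solve_ik(tcp(*q),ori(sg)); print(sg,nm,tcp(*q),None if j is None else np.array(j))
E
```

```text
[-1.23  0.43  0.03  1.57 -0.01  1.13 -0.08] [[ 0.43  0.   -0.9 ]
 [ 0.9   0.    0.43]
 [ 0.   -1.   -0.  ]]
1 pre [476.56  68.91 340.81] [-0.97 -0.2   0.4   2.19  0.63  0.79  0.48]
1 g [581.28  52.63 171.2 ] [-0.69  0.28  0.44  2.26  0.77  0.17  0.39]
1 out [591.58 118.83 193.2 ] [-0.78  0.27  0.38  2.17  0.71  0.31  0.35]
1 fr [532.29 128.05 193.2 ] [-0.88  0.19  0.37  2.28  0.88  0.36  0.1 ]
1 mid [502.02 -66.61 192.2 ] [-0.25  0.09  0.22  2.4   0.67  0.13  0.74]
1 ins [561.31 -75.83 192.2 ] [-0.14  0.19  0.14  2.27  0.43  0.14  1.  ]
1 b [ 550.55 -145.    171.2 ] [ 0.63  0.29 -0.54  2.24  1.07  0.17  0.54]
1 ret [ 445.83 -128.71  340.81] [-0.73 -0.38  0.64  2.25  0.53  0.71  1.04]
-1 pre [476.56  68.91 340.81] [-0.45 -0.14 -0.03  2.17  0.5   0.72 -2.53]
-1 g [581.28  52.63 171.2 ] [-1.08  0.38  0.98  2.28 -0.87  0.15 -1.12]
-1 out [591.58 118.83 193.2 ] [-1.    0.3   0.66  2.19  0.42  0.25 -2.51]
-1 fr [532.29 128.05 193.2 ] [-1.5   0.36  1.22  2.32 -0.32  0.21 -1.82]
-1 mid [502.02 -66.61 192.2 ] [-1.13  0.18  1.28  2.44 -1.03  0.16 -0.64]
-1 ins [561.31 -75.83 192.2 ] [-0.41  0.2   0.47  2.29 -0.13  0.12 -1.58]
-1 b [ 550.55 -145.    171.2 ] [-0.15  0.24  0.38  2.3  -1.11  0.12 -0.45]
-1 ret [ 445.83 -128.71  340.81] [-0.38 -0.28  0.43  2.24  0.28  0.62 -1.85]
```

```bash
sed -i 's/radians(32)/radians(27)/' plan.py; python3 - <<'E'
from plan import *
for nm,q in dict(pre=(0,30,0,180),g=(0,30,0),up=(0,30,22),out=(0,97,22),fr=(-60,97,22),mid=(-60,-100,21),ins=(0,-100,21),b=(0,-170,0),ret=(0,-170,0,180)).items():
        j=solve_ik(tcp(*q),ori(1)); print(nm,tcp(*q),None if j is None else np.array(j))
E
```

```text
pre [500.38  65.21 331.5 ] [-0.89 -0.1   0.44  2.11  0.44  0.77  0.72]
g [581.13  52.65 171.12] [-0.56  0.28  0.32  2.18  0.39  0.28  0.79]
up [581.13  52.65 193.12] [-0.58  0.24  0.34  2.16  0.34  0.34  0.85]
out [591.43 118.85 193.12] [-0.67  0.28  0.29  2.1   0.43  0.4   0.64]
fr [532.14 128.07 193.12] [-0.79  0.2   0.32  2.21  0.56  0.41  0.44]
mid [501.87 -66.59 192.12] [-0.37  0.1   0.37  2.34  0.15  0.25  1.27]
ins [561.16 -75.81 192.12] [-0.3   0.21  0.34  2.21 -0.03  0.27  1.47]
b [ 550.4  -144.97  171.12] [-0.14  0.25  0.37  2.23 -0.5   0.23  2.08]
ret [ 469.65 -132.42  331.5 ] [-0.95 -0.35  0.87  2.17  0.51  0.78  1.08]
```

```bash
python3 - <<'E'
from plan import *
move_pose(tcp(0,30,0,180),ori(1)); grip(0.6,80)
s=get_state(); print(s["t"],s["eef_pos"],s["joint_positions"],s["force"],s["width"])
p=camera("scene"); save(p,"pre_s")
p=camera("top"); save(p,"pre_t")
E
python3 -c "
import cv2,numpy as np
a=cv2.imread('pics/pre_s.png');b=cv2.imread('pics/pre_t.png')
cv2.imwrite('pics/pre.png',cv2.resize(np.hstack([a[80:330,140:400],b[80:330,140:400]]),(800,385)))"
```

```text
3.8333 [500.41  65.33 331.47] [-0.89 -0.1   0.44  2.11  0.44  0.77  0.72] [ 0.72  0.15 -0.15] 0.5992824637682974
```

View pics/pre.png

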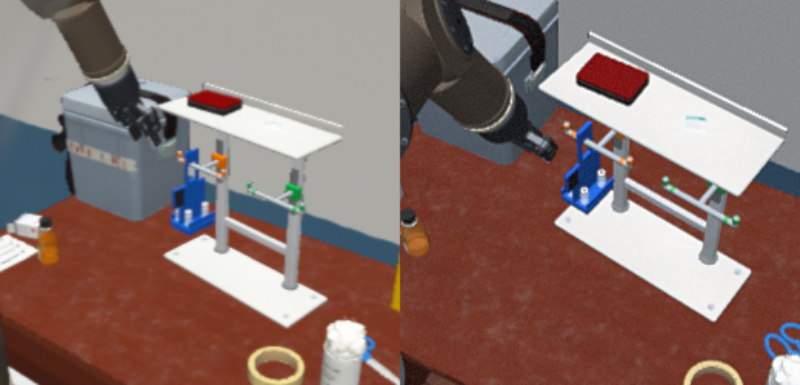

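The gripper stands in front of and above the caddy, tilted, clear of the shelf edge. I'll approach along the tool axis.

```bash
python3 - <<'E'
from plan import *
print(movel(tcp(0,30,0,60),feed=130,stop_force=8))
print(movel(tcp(0,30,0),feed=60,stop_force=6))
s=get_state(); print(s["t"],s["eef_pos"],s["force"])
p=camera("scene"); save(p,"g_s")
p=camera("top"); save(p,"g_t")
E
python3 -c "
import cv2,numpy as np
a=cv2.imread('pics/g_s.png');b=cv2.imread('pics/g_t.png')
cv2.imwrite('pics/g.png',cv2.resize(np.hstack([a[150:250,210:310],b[135:235,205:305]]),(800,400),interpolation=cv2.INTER_CUBIC))"
```

```text
False
False
6.1583 [581.22  52.7  171.42] [-0.07  0.78  0.59]
```

View pics/g.png

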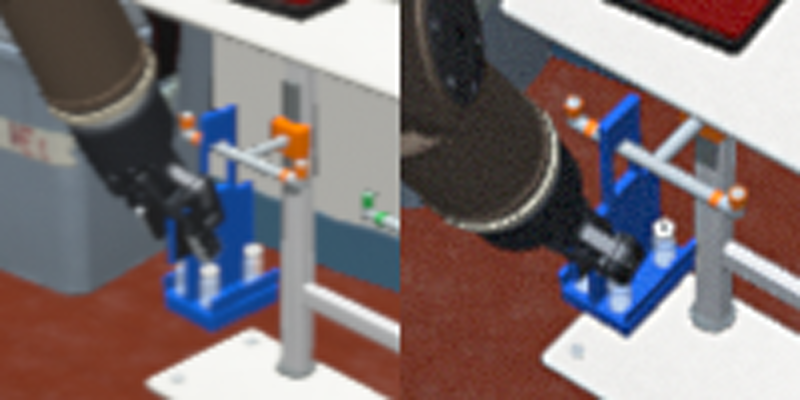

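Fingers straddle the tab, one on each side of the web. Close, then lift with force watch.

```bash
python3 - <<'E'
from plan import *
def st(l): 
    s=get_state(); print(l,round(s["t"],2),s["eef_pos"],"F",s["force"],"M",s["moment"],round(s["width"],3)); return s
st("0"); grip(0,80); st("closed")
print(movel(tcp(0,30,8),feed=25,stop_force=12)); st("8")
print(movel(tcp(0,30,22),feed=40,stop_force=12)); st("22")
p=camera("scene"); save(p,"l_s")
p=camera("top"); save(p,"l_t")
for k in("caddy_eye","caddy_grip"):
  for r in place_of(p,k)[:1]: print(k,(np.array(r["xyz"])-A)@RR,r["score"])
E
python3 -c "
import cv2,numpy as np
a=cv2.imread('pics/l_s.png');b=cv2.imread('pics/l_t.png')
cv2.imwrite('pics/l.png',cv2.resize(np.hstack([a[150:250,210:310],b[135:235,205:305]]),(800,400),interpolation=cv2.INTER_CUBIC))"
```

```text
0 6.26 [581.21  52.83 171.53] F [ 0.41 -0.48  0.13] M [0.04 0.49 0.03] 0.599
closed 6.72 [581.25  53.03 171.27] F [-0.9   0.72  1.98] M [0.18 0.35 0.12] 0.08
False
8 7.19 [581.01  52.53 179.12] F [-0.99  0.41 -3.19] M [ 0.18  0.95 -0.02] 0.083
False
22 7.69 [581.25  52.74 193.45] F [ 0.83  0.24 -3.09] M [0.14 0.89 0.01] 0.079
caddy_eye [ 1.21 31.56  7.7 ] 0.76
caddy_grip [-39.62  35.13 -40.6 ] 0.95
```

View pics/l.png

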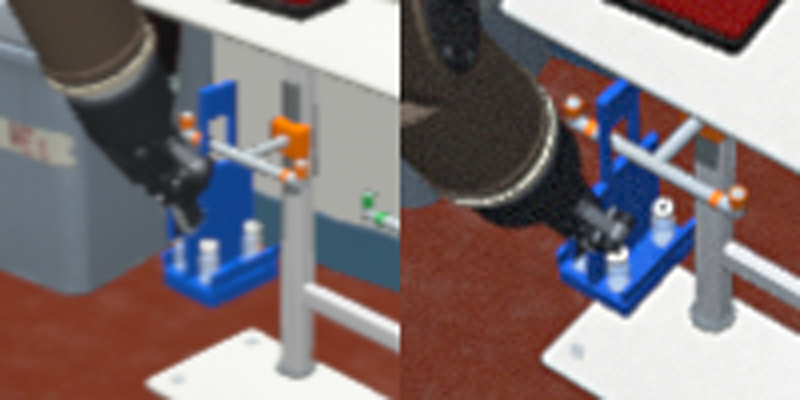

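Lifted: the rod now runs through the lower part of the eye, the caddy is upright and its weight (~3 N) is on the gripper. Eye +7.7 above the axis, as wanted. Take it out over the +y stop, then forward.

```bash
python3 - <<'E'
from plan import *
def st(l): 
    s=get_state(); print(l,round(s["t"],2),s["eef_pos"],"F",s["force"],"M",s["moment"],round(s["width"],3)); return s
h=movel(tcp(0,99,22),feed=50,stop_force=5); print(h); st("out")
if not h:
    h=movel(tcp(-60,99,22),feed=80,stop_force=6); print(h); st("front")
p=camera("scene"); save(p,"o_s")
p=camera("top"); save(p,"o_t")
E
python3 -c "
import cv2,numpy as np
a=cv2.imread('pics/o_s.png');b=cv2.imread('pics/o_t.png')
cv2.imwrite('pics/o.png',cv2.resize(np.hstack([a[140:260,190:310],b[135:255,185:305]]),(800,400),interpolation=cv2.INTER_CUBIC))"
```

```text
False
out 9.43 [591.68 120.35 193.11] F [-0.64 -0.12 -3.57] M [ 0.18  0.92 -0.01] 0.081
False
front 10.32 [532.91 130.22 193.4 ] F [-0.3  -0.96 -4.12] M [0.12 0.88 0.02] 0.084
```

View pics/o.png

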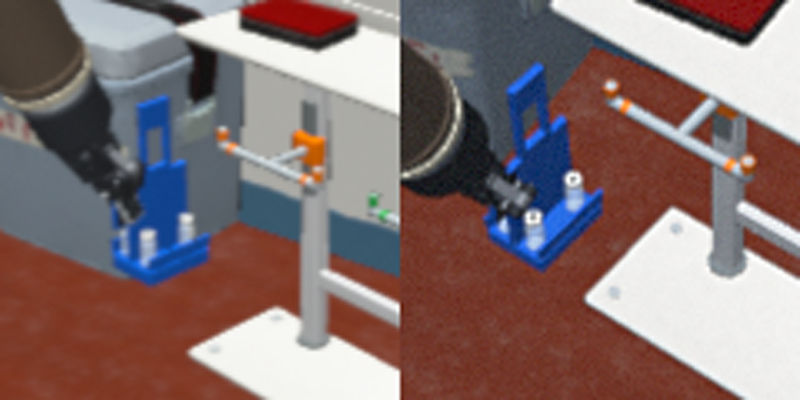

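Off the orange rail, upright, all vials in. Cross in front to the gap between the rails.

```bash
python3 - <<'E'
from plan import *
def st(l): 
    s=get_state(); print(l,round(s["t"],2),s["eef_pos"],"F",s["force"],"M",s["moment"],round(s["width"],3)); return s
h=movel(tcp(-60,-100,21),feed=100,stop_force=8); print(h); st("mid")
if not h:
    h=movel(tcp(-.5,-100,21),feed=50,stop_force=5); print(h); st("ins")
for n in("scene","top"):
    p=camera(n); save(p,"i_"+n)
    for k in("caddy_eye","rail_b"):
      for r in place_of(p,k)[:2]: print(n,k,(np.array(r["xyz"])-B)@RR,r["score"])
    np.savez(f"i_{n}.npz",**{k:p[k] for k in("img","depth","K","R","t")})
E
python3 -c "
import cv2,numpy as np
a=cv2.imread('pics/i_scene.png');b=cv2.imread('pics/i_top.png')
cv2.imwrite('pics/i.png',cv2.resize(np.hstack([a[150:250,250:350],b[145:245,260:360]]),(800,400),interpolation=cv2.INTER_CUBIC))"
```

```text
False
mid 12.57 [501.91 -66.33 192.12] F [-0.51 -0.35 -4.04] M [0.13 0.95 0.  ] 0.082
False
ins 13.91 [560.34 -75.62 192.04] F [-0.59  0.21 -3.36] M [ 0.17  0.92 -0.  ] 0.082
scene caddy_eye [ -0.94 102.37   6.  ] 0.76
scene rail_b [-0.96 -0.96  4.2 ] 0.79
scene rail_b [ -1.27 200.79   1.6 ] 0.57
top caddy_eye [  1.08 101.07   7.3 ] 0.56
top rail_b [ 3.84  1.31 -0.1 ] 0.97
top rail_b [  1.87 200.77   0.4 ] 0.64
```

View pics/i.png

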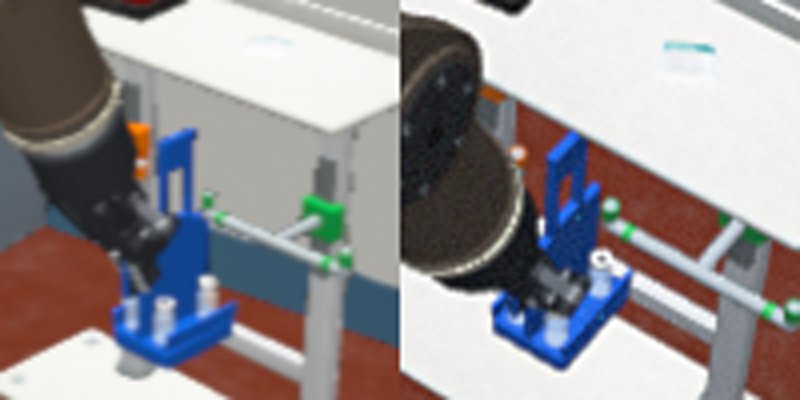

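The caddy stands in the gap, upright, with the eye about 7 mm above the green rod's axis, the middle of the allowed window. Thread it over the stop with a soft force stop.

```bash
python3 - <<'E'
from plan import *
def st(l): 
    s=get_state(); print(l,round(s["t"],2),s["eef_pos"],"F",s["force"],"M",s["moment"],round(s["width"],3)); return s
h=movel(tcp(-.5,-168,21),feed=35,stop_force=4); print(h); st("threaded")
for n in("scene","top"):
    p=camera(n); save(p,"t_"+n)
    for k in("caddy_eye",):
      for r in place_of(p,k)[:1]: print(n,k,(np.array(r["xyz"])-B)@RR,r["score"])
E
python3 -c "
import cv2,numpy as np
a=cv2.imread('pics/t_scene.png');b=cv2.imread('pics/t_top.png')
cv2.imwrite('pics/t.png',cv2.resize(np.hstack([a[150:250,250:350],b[145:245,270:370]]),(800,400),interpolation=cv2.INTER_CUBIC))"
```

```text
False
threaded 16.3 [ 550.26 -142.69  192.13] F [ 0.87  0.47 -3.17] M [ 0.16  0.92 -0.04] 0.076
scene caddy_eye [-2.03 32.58  5.1 ] 0.85
top caddy_eye [-1.8  35.65  5.9 ] 0.62
```

View pics/t.png

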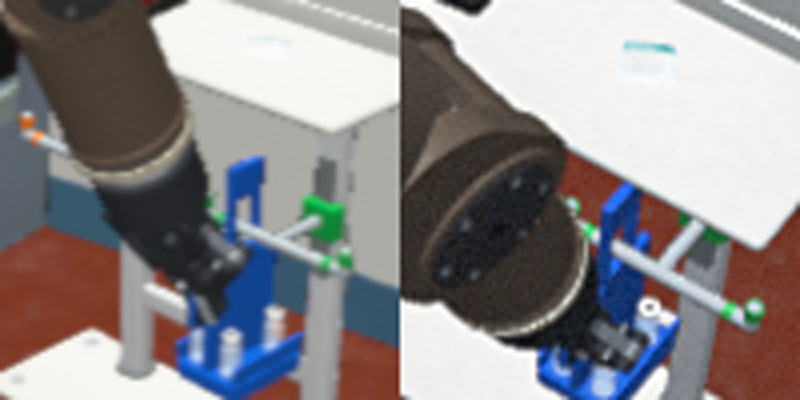

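The rod passes through the eye between the green stops. Lower to contact.

```bash
python3 - <<'E'
from plan import *
def st(l): 
    s=get_state(); print(l,round(s["t"],2),s["eef_pos"],"F",s["force"],"M",s["moment"],round(s["width"],3)); return s
print(movel(tcp(-.5,-168,4),feed=25,stop_force=4)); st("low")
h=movel(tcp(-.5,-168,-8),feed=8,stop_force=3.5); print(h); s=st("contact")
for i in range(4): pause(.1); s=get_state(); print(s["force"],s["eef_pos"][2])
for n in("scene","top"):
    p=camera(n); save(p,"d_"+n)
    for k in("caddy_eye",):
      for r in place_of(p,k)[:1]: print(n,k,(np.array(r["xyz"])-B)@RR,r["score"])
E
python3 -c "
import cv2,numpy as np
a=cv2.imread('pics/d_scene.png');b=cv2.imread('pics/d_top.png')
cv2.imwrite('pics/d.png',cv2.resize(np.hstack([a[150:250,250:350],b[145:245,270:370]]),(800,400),interpolation=cv2.INTER_CUBIC))"
```

```text
False
low 17.33 [ 550.28 -143.02  175.2 ] F [-0.64 -0.59 -2.99] M [ 0.14  0.95 -0.  ] 0.08
True
contact 18.09 [ 550.56 -142.94  170.56] F [ 0.83 -0.45  3.43] M [ 0.06 -0.08  0.06] 0.08
[1.12 0.2  4.59] 170.5697392168528
[0.85 0.3  5.14] 170.53089448388852
[0.6  0.52 5.59] 170.5482890345575
[0.57 0.43 6.  ] 170.531087665248
scene caddy_eye [ -0.76  35.5  -15.9 ] 0.97
top caddy_eye [  1.53  33.74 -14.1 ] 0.63
```

View pics/d.png

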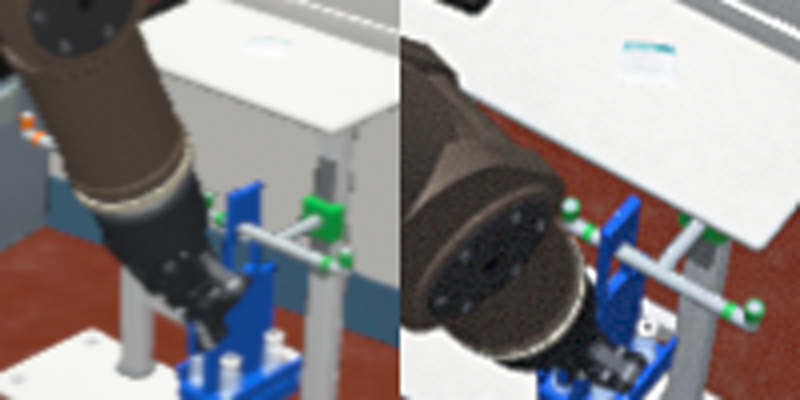

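Contact where the measured rail height predicted (eye 15 below the axis, rod at the eye's top). Relax slightly, release, back away along the tool axis.

```bash
python3 - <<'E'
from plan import *
def st(l): 
    s=get_state(); print(l,round(s["t"],2),s["eef_pos"],"F",s["force"],"M",s["moment"],round(s["width"],3)); return s
e=np.array(get_state()["eef_pos"]); e[2]+=.4
movel(e,feed=5); pause(.2); st("relaxed")
grip(0.3); pause(.3); st("open")
grip(0.55); st("open2")
print(movel(e-60*a,feed=50,stop_force=6)); st("back")
p=camera("scene"); save(p,"r_s"); p=camera("top"); save(p,"r_t")
E
python3 -c "
import cv2,numpy as np
a=cv2.imread('pics/r_s.png');b=cv2.imread('pics/r_t.png')
cv2.imwrite('pics/r.png',cv2.resize(np.hstack([a[150:250,250:350],b[145:245,270:370]]),(800,400),interpolation=cv2.INTER_CUBIC))"
```

```text
relaxed 19.44 [ 550.29 -142.94  170.8 ] F [-0.47 -0.07  1.52] M [ 0.01  0.23 -0.02] 0.083
open 20.06 [ 550.43 -142.95  170.9 ] F [-0.54 -0.24 -0.38] M [0.08 0.41 0.  ] 0.3
open2 20.4 [ 550.44 -142.93  170.91] F [-1.28  0.56  0.06] M [0.03 0.49 0.  ] 0.553
False
back 21.75 [ 523.49 -138.76  224.08] F [-0.7   0.82  0.04] M [0.06 0.46 0.03] 0.55
```

View pics/r.png

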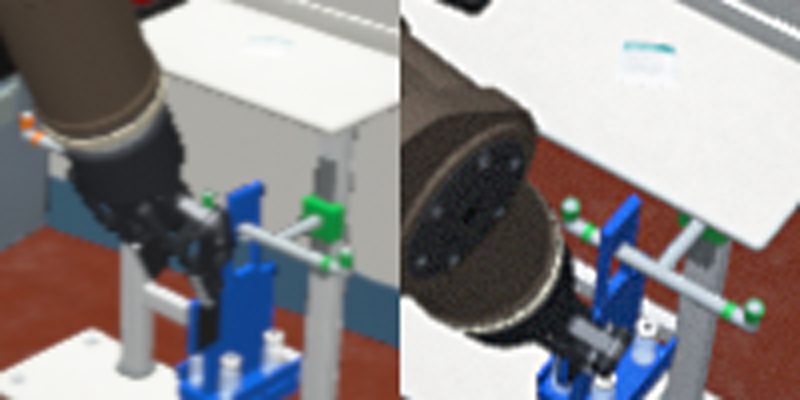

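```bash
python3 - <<'E'
from plan import *
e=np.array(get_state()["eef_pos"])
print(movel(e-120*a,feed=120,stop_force=8))
s=get_state(); print(s["t"],s["eef_pos"],s["force"])
pause(.5)
for n in("scene","top"):
    p=camera(n); save(p,"f_"+n)
    for r in place_of(p,"caddy_eye")[:1]: print(n,(np.array(r["xyz"])-B)@RR,r["score"])
    for k in("bottle_mid","tub_mid"):
      for r in place_of(p,k)[:1]: print(k,r["xyz"])
E
python3 -c "
import cv2,numpy as np
a=cv2.imread('pics/f_scene.png');b=cv2.imread('pics/f_top.png')
cv2.imwrite('pics/f.png',cv2.resize(np.hstack([a[130:290,230:390],b[125:285,240:400]]),(800,400),interpolation=cv2.INTER_CUBIC))"
```

```text
False
23.0 [ 469.49 -130.43  330.29] [ 0.9   1.04 -0.1 ]
scene [ -0.85  30.84 -15.4 ] 0.71
bottle_mid [426.1, 297.7, 53.2]
tub_mid [448.5, -404.0, 51.8]
top [  1.18  36.01 -13.8 ] 0.69
tub_mid [445.6, -406.4, 47.8]
```

View pics/f.png

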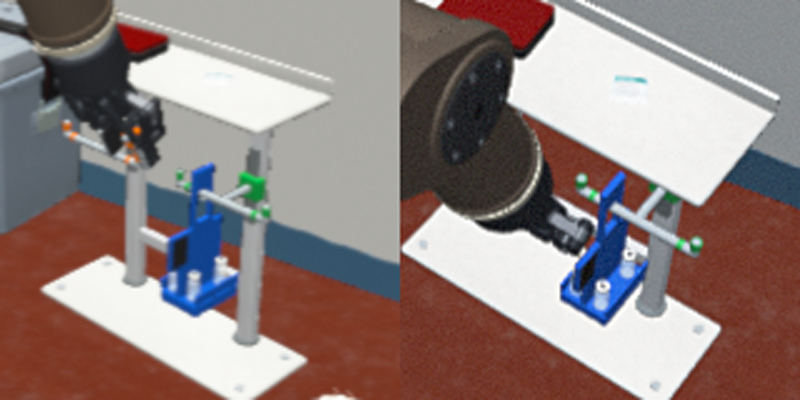

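The caddy hangs upright on the green rail, vials are in, and the gripper is well clear.

```bash
python3 -c "
from rig import *
sign_off(); print(get_state()['t'])"
```

```text
the job is handed in; nothing more can be done
the job is handed in; nothing more can be done
```

The caddy now hangs on the green-marked rail, on its inner half between the end stops. I released it, backed the gripper away and handed the job in; the last clock reading, half a second before the final pictures, was 23 s.

**What I did:** I gripped the tab at a 27° tilt, lifted the caddy 22 mm, took it off over the orange rail's outer stop and carried it round in front. I threaded it over the green rail's inner stop and lowered it under a force watch until it touched. I raised it slightly to take off the load and then let go.

**Forces:** No force stop fired during the moves along the rails. In the force readings taken between moves, the highest contact force was about 6 N above zero, roughly 9 N of change with the caddy's weight, during the lowering.

**Last checks:**
- **Caddy:** The final pictures show it upright with its vials in place. The eye reads 14–15 mm below my measured rod axis; 15 mm is expected when it hangs.
- **Bottle and tub:** The tub reads within about 4 mm of its starting place, which is the networks' accuracy. The bottle does too in the scene view, but the network did not report it in the last top view, so it rests on that one view.
- **Rail height:** The cameras put the green rod's axis at about 235 mm, only about 1 mm below the orange one. Contact came at that height. The text says the two are clamped at different heights, so this is a smaller difference than I expected.

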